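# Build a slider and bring the mustard to it

## Task

Build the start of a mini burger: lay the bottom bun in the middle of the plate with its cut face up, then the patty squarely on top of it, and let go of both. Then draw the yellow mustard bottle out of its bay in the slanted rack, tip it over and finish while still holding it, still and clear of everything, with its nozzle pointing clearly downward a few centimetres above the middle of the patty, ready to squeeze. Leave the red ketchup bottle in its bay and the domed bun top on the board, and do not shove the plate about.

Things in the scene. Friction and masses are not known exactly. Their poses are not given: they have to be found in the camera images.
- bun_heel: Bottom half of a slider bun: a flat disc 62 mm across and 20 mm thick, brown crust below, pale cut face up, 40 g. It lies on the green board. Origin at the centre of its underside, z up through the cut face.
- patty: Cooked patty: dark brown flat disc 64 mm across and 14 mm thick, with dark sear marks, 60 g. It lies on the green board; patty and bottom bun may have changed places. Origin at the centre of its underside, z up.
- bun_crown: Top half of the bun: domed, brown, with sesame, 64 mm across, 31 mm high. It waits at the far end of the board and is not used. Origin at the centre of its underside.
- board: Green chopping board, 275 (x) by 115 (y) by 10 mm high, fixed to the worktop. Origin at the centre of its underside; its top is 10 mm above that.
- plate: Loose blue round plate with pale bands at rim and well, 190 mm across, rim 18 mm high, 450 g. Its flat inner floor is 124 mm across and 10 mm above the origin, which is the centre of the underside.
- rack: Steel slanted bottle rack, fixed. Origin on the worktop, z up. Two sleeve-like bays side by side, axes at x = +52.5 and -52.5 mm in its frame, open along direction (0, 0.819, 0.574): to its +y, rising 35 degrees. Each is inside 61 mm wide (x) by 78 mm, 75 mm deep, walls 3 mm; its axis starts at y -75, z 52 mm. Below the bottle a 38 mm wide tongue reaches out to 140 mm.
- mustard: Yellow squeeze bottle, firm, 56 mm (its x) by 72 mm (its y) by 199 mm (its z), 0.34 kg +- a quarter. Body 163 mm long, then cap and nozzle. Origin at the centre of its base, z towards the nozzle. It lies base first in a bay, nozzle up and out, its x within some degrees along the rack's x; the body beyond the sleeve (75 to 163 mm from the base) is free to take. A straight pull of 75 mm frees it.
- mustard_nozzle (a point): Tip of the mustard bottle's nozzle, on the bottle's axis, 199 mm from its base.
- ketchup: Red round diner squeeze bottle, 57 mm across and 206 mm long with a pointed cone nozzle, in the other bay of the rack; not to be used. The two bottles may have changed bays. Origin at its base (7.5 mm to the side of its axis); z runs along it to its nozzle.
Mind the look-alikes: they are no part of the job. Leave any blue look-alike of the bun_heel alone.

How it is judged:
By the outcome, as a careful person would: the job done as asked, in the order asked, and still so for the second after the job is handed in, while the arm keeps its last pose, push and grip.
It also fails if it takes over 61 s, if anything falls off the work surface, if the arm or the gripper's body presses on something with over 40 N, if the wrist force passes 120 N, or if a joint passes its speed limit or range.

## Robot

A 6-joint arm with a two-finger parallel gripper is mounted at the origin on a cart in front of the work surface, level with it; the furniture and walls round the work are solid. World frame = base frame: x ahead of the robot, y to its left, z up, the work surface at z = 0. Lengths are in mm, angles in rad, forces in N, time in s.
With the tool pointing down it reaches from about 150 to 775 mm from the base axis. Payload 6.1 kg.
Tool frame: the origin (TCP) lies between the finger pads; the fingertips stand 17 mm ahead of it and the grasp point (between the pads) lies 2 mm behind it; z points along the fingers, y is the line along which they close (so a half turn about z gives the same grasp; the last joint's range is limited). The gripper opens to 85 mm and grips with 20 to 120 N. Pads are 22 mm wide; open, the fingers measure 114 mm over their backs; the gripper's body (76 mm by 85 mm) begins 54 mm behind the grasp point. The pads swing forward as they close: fully open they stand 13 mm farther back than shut.
Start: joints at [1.236, 0.126, -0.04, 1.405, 0, 1.571], TCP at [172.498, 495.836, 248.295] pointing down, gripper open.
Joint ranges: [-2.72, 2.72], [-0.95, 1.95], [-1.27, 1.35], [-1.78, 2.02], [-1.46, 1.47], [-3.14, 3.14]. Speed limits (rad/s): [2.39, 2.39, 3.01, 3.14, 3.14, 3.14].

## Interface

Orientations are given as a rotation vector (axis times angle).
In Python, from rig import manip gives the robot as it stands.
- The arm moves only by the tool arm_command, never from a script. Its arguments are lists of equal length, an entry for each row: "linear": the shift along the tool's x, y, z in mm, a list of three; "rotation": the turn, a rotation vector about the tool's x, y, z in rad, a list of three; "gripper": the finger opening in mm, from 0 to 85.4. A call has 1 to 20 rows; each row shifts and turns the commanded pose from where the row before left it, along the tool's axes as they then stand; what a row does not reach is not made up. A row lasts 1/12 s, in which the tool goes at most 41.7 mm and 7.16 degrees, less where a joint would pass 70% of its speed; a pose out of reach is approached as far as the arm can. A call is refused whole if a number of a shift passes 41.7 or a number of a turn 0.125, either way. A call with a gripper value outside its range is refused whole. The fingers move at their own pace and stop on an object; "newtons" is the grip in N (left out, the last holds). Time passes only in rows, so rows that do not move let the fingers close. It gives the time, the measured TCP pose, the force, the opening and the grip force at its end, in the units of the state.
- manip.state(): the state, without advancing time (a new reading comes with each control period).
- manip.capture(name): name is "scene" or "top"; returns a dict with "frame" (480x640x3 uint8, blue, green, red), "fx", "fy", "cx", "cy" (pixels), "k1" (the pictures are not rectified: a ray, as slopes to the right and down, at radius r is drawn at 1 + k1 r^2 times it, then the intrinsics apply), "xyz" and "rotation" of the camera in the world. Camera axes: x right, y up, looking along -z (the intrinsics and any distortion apply to the point x, -y, -z); pixel columns grow to the right and rows downward; lengths in mm; the calibration is good to about 2 mm. A picture is of the moment at which its call begins. There is no depth.
- manip.finish_job(): hands the job in; it is judged then, once.
Trained networks look in a picture, given as the dict that the camera call returned (one of the last four; its "shot" number tells which), for a name from the list of things; names that differ only in an ending like _2 or _b are one class to them, and where a whole thing is asked for, a point or a joint stands for the part that bears it (a point fixed in the world has none). Each returns a list of dicts, best first, with "score" (0 to 1); they miss things now and then, are a little off and sometimes report something else, mostly with a low value. They report only what shows in the picture. A call takes as long as a camera call. They do not tell look-alikes from the thing itself.
- manip.masks_of(target, picture): "mask" (480x640 bool, what is visible of it) and "pixel" ([column, row] in pixels, amid what is visible of it).
The state is a dict: "time": time; "joint_positions": joint angles; "joint_velocities": joint speeds; "joint_efforts": joint torques, N m; "position": TCP position; "eef_rot": TCP orientation; "ft_force": force on the tool from outside, world axes, zero at the start; "moment": the same for the moment, N m; "gripper_width": opening from 0.0 (shut) to 1.0 (fully open); "grip_force": force on a finger pad.
Only numpy, scipy, OpenCV 4.12 (cv2) and the standard library are available. Lean on these libraries where they do the work, as an engineer would, in place of code of your own. Each camera call takes 0.05 s, during which the arm holds its last target. There are 200 camera calls.

## Working session

There is one attempt and no reset: what is moved stays moved. The work goes in short steps, Python scripts to look and compute and a tool call to move; the robot and the scene stay as the last step left them, time stands still between calls to the robot, and variables do not carry over. Pictures are saved under pics/ and viewed, at most 10 in all, crops included, and the job is handed in when it is done.

Besides the shell and the picture viewer there is one more tool, called after "Call:" as name(argument=value, ...) on one line, values as JSON. arm_command: Moves the arm, as the interface text tells. Its arguments: {"type":"object","properties":{"linear":{"type":"array"},"rotation":{"type":"array"},"gripper":{"type":"array"},"newtons":{"type":"number"}},"required":["linear","rotation","gripper"]}

```bash
mkdir -p pics
cat > h.py <<'E'
import numpy as np, cv2
from scipy.spatial.transform import Rotation as R
from rig import manip
def rot(c):
    r=np.array(c["rotation"],float)
    return r if r.shape==(3,3) else R.from_rotvec(r).as_matrix()
def ray(c,p):
    d=np.array([(p[0]-c["cx"])/c["fx"],(p[1]-c["cy"])/c["fy"]]);u=d.copy()
    for _ in range(20): u=d/(1+c["k1"]*(u@u))
    return np.array(c["xyz"],float),rot(c)@np.array([u[0],-u[1],-1])
def at(c,p,z):
    o,d=ray(c,p);return o+d*(z-o[2])/d[2]
def proj(c,X):
    v=rot(c).T@(np.array(X,float)-np.array(c["xyz"]));u=np.array([v[0],-v[1]])/-v[2]
    u=u*(1+c["k1"]*(u@u));return np.array([u[0]*c["fx"]+c["cx"],u[1]*c["fy"]+c["cy"]])
def circ(mask):
    cs=max(cv2.findContours(mask.astype(np.uint8),0,1)[0],key=cv2.contourArea);return cs[:,0,:].astype(float)
E
python3 - <<'E'
from h import *
for n in ("scene","top"):
    c=manip.capture(n);cv2.imwrite(f"pics/{n}0.png",c["frame"])
    print(n,c["xyz"],np.round(rot(c),3).tolist(),c["fx"],c["k1"])
    for t in "bun_heel patty bun_crown board plate rack mustard mustard_nozzle ketchup".split():
        for m in manip.masks_of(t,c)[:3]:
            print(t,round(m["score"],2),np.round(m["pixel"]),m["mask"].sum(),[np.round(at(c,m["pixel"],z)[:2]).tolist() for z in (10,25,100)])
s=manip.state();print(s)
E
```

```text
scene [384.97982843 524.67971386 945.61736228] [[-0.99, 0.12, -0.077], [-0.143, -0.784, 0.604], [0.012, 0.609, 0.793]] 510.0238940971402 0.021663396384049984
bun_heel 0.91 [324. 190.] 435 [[489.0, -332.0], [487.0, -318.0], [479.0, -249.0]]
bun_heel 0.59 [323. 160.] 432 [[506.0, -436.0], [504.0, -421.0], [494.0, -344.0]]
bun_heel 0.37 [316. 370.] 3066 [[439.0, 135.0], [438.0, 141.0], [434.0, 172.0]]
patty 0.85 [363. 200.] 434 [[390.0, -316.0], [390.0, -302.0], [390.0, -235.0]]
bun_crown 0.77 [286. 194.] 462 [[579.0, -305.0], [576.0, -291.0], [560.0, -225.0]]
board 0.68 [338. 204.] 2675 [[450.0, -292.0], [449.0, -279.0], [443.0, -213.0]]
plate 0.75 [334. 260.] 4681 [[437.0, -126.0], [436.0, -116.0], [432.0, -64.0]]
rack 0.86 [319. 371.] 2848 [[432.0, 135.0], [432.0, 141.0], [428.0, 172.0]]
mustard 0.84 [328. 338.] 2392 [[425.0, 63.0], [424.0, 71.0], [421.0, 108.0]]
mustard 0.7 [325. 192.] 472 [[484.0, -325.0], [483.0, -312.0], [475.0, -244.0]]
mustard_nozzle 0.84 [329. 334.] 2313 [[424.0, 55.0], [424.0, 63.0], [421.0, 100.0]]
top [ 287.80827863 -113.76867374 1285.76024337] [[-0.009, 0.
[... 1090 characters left out ...]
ns': array([ 1.23596111e+00,  1.25797705e-01, -3.95664658e-02,  1.40540017e+00,
       -4.54814831e-06,  1.57079226e+00]), 'joint_velocities': array([-4.43937563e-05, -3.30428378e-04, -9.56451816e-04,  3.21660909e-04,
        1.10499229e-03,  8.22026732e-04]), 'joint_efforts': array([ 1.93675092e-03, -4.35712874e+01,  3.53096616e+01,  1.20747001e-03,
        1.83812435e-04, -8.15197041e-06]), 'position': array([172.52262576, 495.84147766, 248.31110304]), 'eef_rot': array([5.23496456e-01, 3.09765947e+00, 4.83544441e-05]), 'ft_force': array([-0.27679111, -0.22335771, -0.15476552]), 'moment': array([ 0.00967646,  0.04583477, -0.0137071 ]), 'grip_force': 0.0, 'gripper_width': 1.0012817320851215}
```

Run:
```python
from h import *
import cv2
t=cv2.imread("pics/top0.png")[180:350,170:500]; s=cv2.imread("pics/scene0.png")[130:430,220:440]
cv2.imwrite("pics/a.png",cv2.resize(t,None,fx=2.4,fy=2.4,interpolation=cv2.INTER_CUBIC))
cv2.imwrite("pics/b.png",cv2.resize(s,None,fx=2,fy=2,interpolation=cv2.INTER_CUBIC))
```

```text
(no output)
```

View pics/a.png

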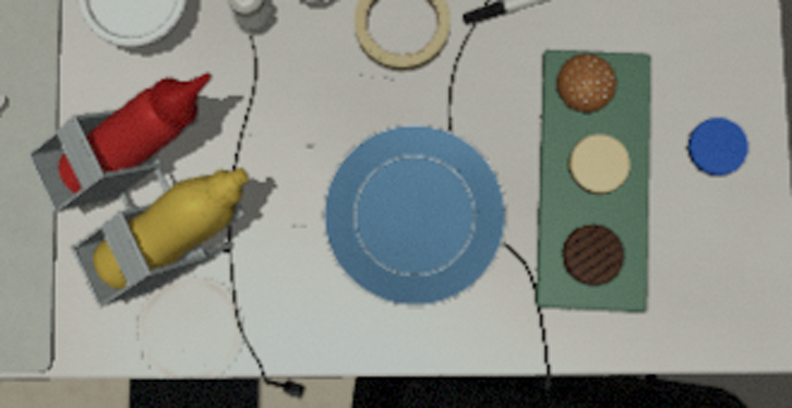

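View pics/b.png

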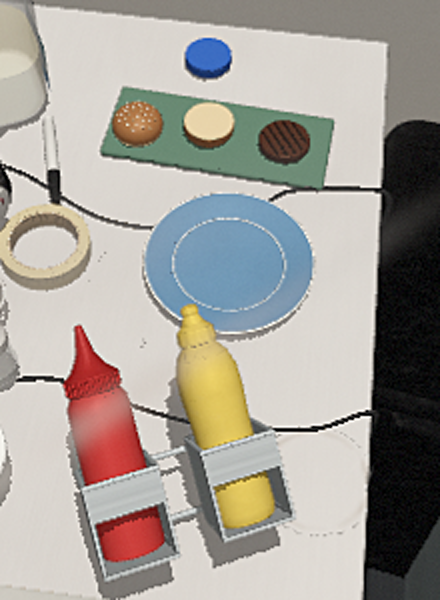

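Top crop (px = 170+u/2.4, 180+v/2.4). There are two candidates for the bottom bun:
- **Pale disc:** at top (419,247), on the green board with a brown side. This is the bun_heel.
- **Blue disc:** at (469,241), lying off the board. This is the look-alike, so I leave it alone.

The other things:
- **Patty:** at (417,286), with sear marks.
- **Crown:** at (414,214).
- **Mustard:** in the nearer bay, nozzle tip at top (272,253) and scene (315,284).
- **Ketchup:** nozzle tip at top (257,211).

The two enlarged crops confirm this.

```bash
cat >> h.py <<'E'
from scipy.optimize import least_squares
def disc(c,mask,r,z0,z1,g):
    "centre xy of an upright disc by matching the mask's centroid"
    def cen(m): m=cv2.moments(m.astype(np.uint8),True);return np.array([m["m10"],m["m01"]])/m["m00"],m["m00"]
    tgt,A=cen(mask)
    def model(p):
        P=np.array([proj(c,[p[0]+r*np.cos(t),p[1]+r*np.sin(t),z]) for z in (z0,z1) for t in np.linspace(0,6.28,40)],np.float32)
        m=cv2.moments(cv2.convexHull(P));return np.array([m["m10"],m["m01"]])/m["m00"],m["m00"]
    p=np.array(g,float)
    s=least_squares(lambda p:model(p)[0]-tgt,p,x_scale=10,diff_step=1e-3).x
    return s,A/model(s)[1]
E
python3 - <<'E'
from h import *
C={n:manip.capture(n) for n in("scene","top")}
for t,r,a,b,g in(("bun_heel",31,10,30,(489,-320)),("patty",32,10,24,(392,-307)),("plate",95,14,18,(430,-130))):
    for n,c in C.items():
        m=manip.masks_of(t,c)[0]["mask"]; s,q=disc(c,m,r,a,b,g);print(t,n,np.round(s,1),"area ratio",round(q,2))
# plate by blue colour
for n,c in C.items():
    h=cv2.cvtColor(c["frame"],cv2.COLOR_BGR2HSV)
    # tips
tip={"mus":((315,283),(272.2,253)),"ket":((259.5,292.5),(257.3,211))}
T={}
for k,(a,b) in tip.items():
    o1,d1=ray(C["scene"],a);o2,d2=ray(C["top"],b)
    M=np.stack([d1,-d2],1);l=np.linalg.lstsq(M,o2-o1,rcond=None)[0];p,q=o1+d1*l[0],o2+d2*l[1]
    T[k]=(p+q)/2;print(k,np.round(T[k],1),"gap",np.linalg.norm(p-q).round(1))
N=[]
for n,c in C.items():
    h=cv2.cvtColor(c["frame"],cv2.COLOR_BGR2HSV);m=cv2.inRange(h,(18,110,60),(36,255,255))
    k,l,st,ce=cv2.connectedComponentsWithStats(m)
    # component nearest tip side: keep comps near the mustard
    tp=np.array(tip["mus"][0 if n=="scene" else 1]);best=min(range(1,k),key=lambda i:np.min(np.hypot(*(np.argwhere(l==i)[:,::-1]-tp).T)) if st[i,4]>100 else 1e9)
    P=np.argwhere(l==best)[:,::-1].astype(float)
    ax=np.linalg.svd(P-P.mean(0),full_matrices=False)[2][0];ax*=np.sign(ax@(tp-P.mean(0)))
    for _ in range(4):  # midline of slices
        u=(P-P.mean(0))@ax;v=(P-P.mean(0))@np.array([-ax[1],ax[0]]);bs=np.arange(u.min()+ (u.max()-u.min())*.15,u.max()-2,2)
        mid=np.array([(b+1,(v[(u>=b)&(u<b+2)].min()+v[(u>=b)&(u<b+2)].max())/2,np.ptp(v[(u>=b)&(u<b+2)])) for b in bs])
        f=np.polyfit(mid[:,0],mid[:,1],1);o=P.mean(0)+np.array([-ax[1],ax[0]])*f[1];ax=ax+f[0]*np.array([-ax[1],ax[0]]);ax/=np.linalg.norm(ax)
    print(n,st[best],"axis",ax.round(3),"mid",np.round(mid[:,1],1),"w",np.round(mid[:,2],0))
    nn=np.cross(ray(c,o)[1],ray(c,o+20*ax)[1]);N.append(nn/np.linalg.norm(nn))
d=np.cross(*N);d*=np.sign(d[2]);d/=np.linalg.norm(d);print("d",d.round(3),"elev",np.degrees(np.arcsin(d[2])).round(1),"az",np.degrees(np.arctan2(d[1],d[0])).round(1))
# point on the line at z=100
os=[np.array(c["xyz"]) for c in C.values()]
A=np.array([N[0],N[1],[0,0,1]]);
for z in(100,160):print(z,np.linalg.solve(A,[N[0]@os[0],N[1]@os[1],z]).round(1))
v=T["mus"]-T["ket"];print("tips az diff",np.degrees(np.arctan2(v[1],v[0])).round(1),np.linalg.norm(v[:2]))
E
```

```text
bun_heel scene [ 486.6 -316. ] area ratio 0.9
bun_heel top [ 500.  -441.6] area ratio 0.9
patty scene [ 393.9 -305.8] area ratio 0.85
patty top [ 389.6 -310.6] area ratio 0.92
plate scene [ 437.2 -125.5] area ratio 0.97
plate top [ 434.1 -127.2] area ratio 1.03
mus [456.5  31.  155.5] gap 1.0
ket [552.7  65.7 155.5] gap 0.3
scene [309 282  19  25 283] axis [-0.272 -0.962] mid [ 0.4  0.   0.3  0.3  0.7 -0.  -0.1  0.2  0.5] w [18. 18. 18. 17. 15.  9.  8.  7.  7.]
top [ 223  250   50   42 1129] axis [ 0.814 -0.581] mid [ 0.1  0.3  0.1 -0.3 -0.3 -0.2 -0.2 -0.6 -0.4 -0.6 -0.2 -0.   0.3  0.5
  0.8  0.9  0.8 -0.2 -0.2 -0.1 -0.5 -0.5 -0.5] w [24. 24. 24. 24. 23. 24. 24. 24. 25. 26. 26. 25. 25. 23. 23. 21. 19. 16.
 15. 14. 11.  7.  6.]
d [ 0.389 -0.736  0.554] elev 33.7 az -62.2
100 [421.9 101.3 100. ]
160 [464.   21.7 160. ]
tips az diff -160.2 102.25975705693708
```

Run:
```python
from h import *
C={n:manip.capture(n) for n in("scene","top")}
c=C["top"]
for m in manip.masks_of("bun_heel",c)[:3]: print("heel top",m["pixel"],[np.round(x,1) for x in disc(c,m["mask"],31,10,30,(489,-320))])
# colour-based discs in both
for n,c in C.items():
    h=cv2.cvtColor(c["frame"],cv2.COLOR_BGR2HSV)
    p=proj(c,[488,-317,30]);print(n,"heel top px",p.round(1),h[int(p[1]),int(p[0])])
    m=cv2.inRange(h,(10,30,150),(32,140,255));k,l,st,ce=cv2.connectedComponentsWithStats(m)
    i=l[int(p[1]),int(p[0])];print(st[i],at(c,ce[i],30).round(1))
    # bottle: model fit of silhouette
def prof(s): return np.interp(s,[0,140,163,170,180,199],[1,1,.6,.5,.3,.12])
def hull(c,p,sec=(78,185),rx=28,ry=36,z0=49.,L=1):
    x,y,az=p;d=np.array([np.cos(az)*.819,np.sin(az)*.819,.574]);xr=np.array([np.sin(az),-np.cos(az),0]);n=np.cross(xr,d)
    B=np.array([x,y,z0]);im=np.zeros((480,640),np.uint8);prev=None
    for s in np.arange(sec[0],sec[1]+1,6):
        k=prof(s);pts=np.array([proj(c,B+s*d+k*(rx*np.cos(t)*xr+ry*np.sin(t)*n)) for t in np.linspace(0,6.28,24)],np.float32)
        if prev is not None: cv2.fillConvexPoly(im,np.round(cv2.convexHull(np.vstack([prev,pts]))*16).astype(int),255,cv2.LINE_AA,4)
        prev=pts
    return im
Y={};M={}
for n,c in C.items():
    h=cv2.cvtColor(c["frame"],cv2.COLOR_BGR2HSV);Y[n]=cv2.inRange(h,(16,90,50),(38,255,255))
def cost(p,names):
    e=0
    for n in names:
        m=hull(C[n],p,(84,199)).astype(float)/255;y=Y[n]/255.
        full=cv2.dilate(hull(C[n],p,(0,199)),np.ones((15,15)))>0
        base=hull(C[n],p,(-10,84))>0   # ignore sleeve region
        w=full&~(base&(m==0));e+=(abs(m-y)*w).sum()+ 0
    return e
from scipy.optimize import minimize
for names in(("top",),("scene",),("top","scene")):
    r=min((minimize(cost,[456-163*np.cos(a),31-163*np.sin(a),a],args=(names,),method="Nelder-Mead",options=dict(initial_simplex=[[456-163*np.cos(a)+i,31-163*np.sin(a)+j,a+k] for i,j,k in((0,0,0),(8,0,0),(0,8,0),(0,0,.1))],maxiter=90)) for a in(-1.05,-1.18)),key=lambda r:r.fun)
    x,y,a=r.x;print(names,r.x.round(2),np.degrees(a).round(1),r.fun.round(0),"tip",(x+163*np.cos(a)).round(1),(y+163*np.sin(a)).round(1))
```

```text
heel top [416.9, 246.6] [array([ 483.4, -319.7]), np.float64(0.8)]
heel top [466.7, 240.1] [array([ 499.8, -441. ]), np.float64(0.9)]
scene heel top px [323.6 189.1] [ 20  68 232]
[312 181  25  19 377] [ 486.1 -314.1   30. ]
top heel top px [418.9 245.8] [ 24  67 183]
[408 236  24  24 448] [ 483.5 -318.5   30. ]
('top',) [379.87 175.75  -1.08] -61.7 67.0 tip 457.1 32.2
('scene',) [381.89 178.43  -1.08] -61.8 182.0 tip 459.0 34.8
('top', 'scene') [382.23 175.18  -1.08] -61.8 285.0 tip 459.2 31.5
```

Call:
arm_command(linear=[[0,0,0],[0,0,0],[0,0,0],[-15,-40,0],[-15,-40,0],[-15,-40,0],[-15,-40,0]], rotation=[[0,0,-0.112],[0,0,-0.112],[0,0,-0.111],[0,0,0],[0,0,0],[0,0,0],[0,0,0]], gripper=[85,85,85,85,85,85,85])

```text
time: 2.13
position: [231.1, 338.3, 248.1]
eef_rot: [-0.003, 3.142, -0.0]
ft_force: [0.8, 1.2, -0.2]
gripper_width: 0.989
grip_force: 0.0
```

```bash
cat >> h.py <<'E'
def st():
    import json
    s=manip.state();Rm=R.from_rotvec(s["eef_rot"]).as_matrix()
    print("t",round(s["time"],2),"pos",np.round(s["position"],1),"F",np.round(s["ft_force"],1),"w",round(s["gripper_width"]*85.4,1),"g",round(s["grip_force"],1))
    print("q",np.round(s["joint_positions"],3),"x",Rm[:,0].round(3),"y",Rm[:,1].round(3),"z",Rm[:,2].round(3))
    open("log.txt","a").write(json.dumps([list(map(float,s["joint_positions"])),list(map(float,s["position"])),list(map(float,s["eef_rot"]))])+"\n")
    return s,Rm
E
python3 -c "from h import *;st()"
```

```text
t 2.13 pos [231.1 338.3 248.1] F [ 0.8  1.2 -0.2] w 84.5 g 0.0
q [ 0.972 -0.092 -0.262  1.401 -0.     0.97 ] x [-1.    -0.002 -0.   ] y [-0.002  1.    -0.   ] z [ 0. -0. -1.]
```

Call:
arm_command(linear=[[-15,-38.4,0],[-15,-38.4,0],[-15,-38.4,0],[-15,-38.4,0],[-15,-38.4,0],[-15,-38.4,0],[-15,-38.4,0],[-15,-38.4,0],[-15,-38.4,0],[-15,-38.4,20],[-15,-38.4,20],[-15,-38.4,25],[-15,-38.4,25],[-15,-38.4,25],[-15,-38.4,25],[-14,-38.4,20],[-13.5,-38,20],[0,0,0]], rotation=[[0,0,0],[0,0,0],[0,0,0],[0,0,0],[0,0,0],[0,0,0],[0,0,0],[0,0,0],[0,0,0],[0,0,0],[0,0,0],[0,0,0],[0,0,0],[0,0,0],[0,0,0],[0,0,0],[0,0,0],[0,0,0]], gripper=[85,85,85,85,85,85,85,85,85,85,85,85,85,85,85,85,85,85])

```text
time: 3.63
position: [470.9, -283.1, 84.0]
eef_rot: [-0.006, -3.138, -0.001]
ft_force: [0.4, 0.2, -0.2]
gripper_width: 0.993
grip_force: 0.0
```

Run:
```python
from h import *
st()
for n in("scene","top"):
    c=manip.capture(n);x,y=np.round(proj(c,[485,-316,30])).astype(int)
    im=c["frame"].copy()
    cv2.imwrite(f"pics/c_{n}.png",cv2.resize(im[y-70:y+70,x-65:x+65],None,fx=3,fy=3,interpolation=cv2.INTER_CUBIC))
a,b=[cv2.imread(f"pics/c_{n}.png") for n in("scene","top")]
cv2.imwrite("pics/c.png",np.hstack([a,b]))
```

```text
t 3.63 pos [ 470.9 -283.1   84. ] F [ 0.4  0.2 -0.2] w 84.8 g 0.0
q [-5.410e-01  2.240e-01 -2.860e-01  1.064e+00 -1.000e-03 -5.370e-01] x [-1.     0.004  0.004] y [0.004 1.    0.   ] z [-0.004  0.    -1.   ]
```

View pics/c.png

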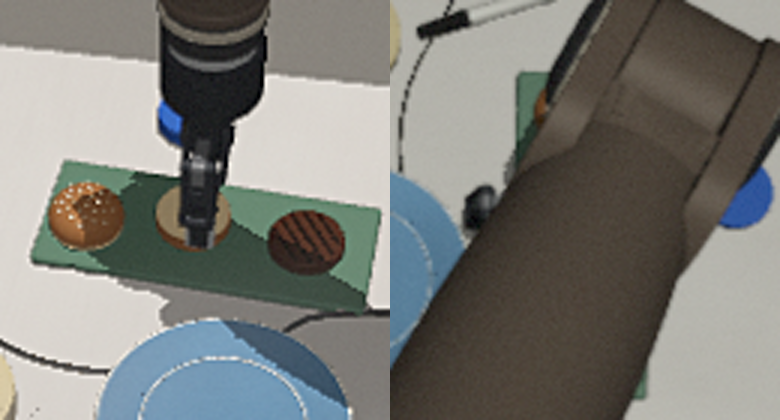

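The picture shows the gripper, closing along y, just short of and above the pale heel (pixel ~ (195,215) of the left half).

Call:
arm_command(linear=[[-7,-16.5,0],[-7,-16.4,0],[0,0,10],[0,0,15],[0,0,10],[0,0,0],[0,0,0]], rotation=[[0,0,0],[0,0,0],[0,0,0],[0,0,0],[0,0,0],[0,0,0],[0,0,0]], gripper=[85,85,85,85,85,85,85])

```text
time: 4.32
position: [483.9, -310.3, 53.4]
eef_rot: [0.002, -3.14, -0.002]
ft_force: [-0.2, -0.3, -0.1]
gripper_width: 0.995
grip_force: 0.0
```

```bash
python3 -c "from h import *;st()"
```

```text
t 4.32 pos [ 483.9 -310.3   53.4] F [-0.2 -0.3 -0.1] w 84.9 g 0.0
q [-0.57   0.288 -0.273  1.011  0.    -0.571] x [-1.    -0.001  0.001] y [-0.001  1.     0.001] z [-0.001  0.001 -1.   ]
```

Call:
arm_command(linear=[[-1,-6,0],[0,0,10],[0,0,10],[0,0,10],[0,0,0],[0,0,0],[0,0,0],[0,0,0],[0,0,0],[0,0,0]], rotation=[[0,0,0],[0,0,0],[0,0,0],[0,0,0],[0,0,0],[0,0,0],[0,0,0],[0,0,0],[0,0,0],[0,0,0]], gripper=[85,85,85,85,85,55,55,55,55,55], newtons=30)

```text
time: 5.15
position: [485.8, -317.7, 24.0]
eef_rot: [-0.0, 3.141, -0.0]
ft_force: [0.3, -0.3, -1.1]
gripper_width: 0.712
grip_force: 32.5
```

```bash
python3 -c "from h import *;st()"
```

```text
t 5.15 pos [ 485.8 -317.7   24. ] F [ 0.3 -0.3 -1.1] w 60.8 g 32.5
q [-0.579  0.319 -0.301  0.95  -0.    -0.579] x [-1. -0. -0.] y [-0.  1. -0.] z [ 0. -0. -1.]
```

Call:
arm_command(linear=[[0,0,-20],[0,0,-20],[5,19.1,0],[10,38.2,0],[10,38.2,0],[10,38.2,0],[10,38.2,0],[5.3,19.3,0],[0,0,10],[0,0,10],[0,0,0],[0,0,0]], rotation=[[0,0,0],[0,0,0],[0,0,0],[0,0,0],[0,0,0],[0,0,0],[0,0,0],[0,0,0],[0,0,0],[0,0,0],[0,0,0],[0,0,0]], gripper=[55,55,55,55,55,55,55,55,55,55,55,55])

```text
time: 6.15
position: [435.0, -127.0, 42.9]
eef_rot: [-0.001, -3.14, -0.0]
ft_force: [0.3, -0.4, -0.7]
gripper_width: 0.717
grip_force: 32.9
```

```bash
python3 -c "from h import *;st()"
```

```text
t 6.15 pos [ 435.  -127.    42.9] F [ 0.3 -0.4 -0.7] w 61.2 g 32.9
q [-0.284  0.081 -0.554  0.937 -0.    -0.283] x [-1.     0.001  0.001] y [0.001 1.    0.   ] z [-0.001  0.    -1.   ]
```

Call:
arm_command(linear=[[0,0,8],[0,0,6],[0,0,4],[0,0,0.5],[0,0,0],[0,0,0],[0,0,0],[0,0,0],[0,0,0],[0,0,-10],[0,0,-20],[0,0,-30],[0,0,-10],[0,0,0]], rotation=[[0,0,0],[0,0,0],[0,0,0],[0,0,0],[0,0,0],[0,0,0],[0,0,0],[0,0,0],[0,0,0],[0,0,0],[0,0,0],[0,0,0],[0,0,0],[0,0,0]], gripper=[55,55,55,55,55,65,70,76,80,80,80,80,80,80])

```text
time: 7.32
position: [437.4, -127.0, 98.7]
eef_rot: [-0.0, 3.136, -0.003]
ft_force: [0.9, 0.0, -0.5]
gripper_width: 0.941
grip_force: 0.0
```

```bash
python3 -c "from h import *;st()"
```

```text
t 7.32 pos [ 437.4 -127.    98.7] F [ 0.9  0.  -0.5] w 80.4 g 0.0
q [-0.283  0.037 -0.47   1.058 -0.    -0.283] x [-1.    -0.    -0.006] y [-0.     1.    -0.002] z [ 0.006 -0.002 -1.   ]
```

Call:
arm_command(linear=[[4,-18,0],[9,-36,0],[9,-36,0],[9,-36,0],[9,-36,10],[4,-18,15],[0,0,10],[0,0,0],[0,0,0]], rotation=[[0,0,0],[0,0,0],[0,0,0],[0,0,0],[0,0,0],[0,0,0],[0,0,0],[0,0,0],[0,0,0]], gripper=[85,85,85,85,85,85,85,85,85])

```text
time: 8.07
position: [390.4, -305.2, 59.0]
eef_rot: [0.0, -3.139, -0.003]
ft_force: [-0.2, 0.3, 0.6]
gripper_width: 0.992
grip_force: 0.0
```

Run:
```python
from h import *
st()
for n in("scene","top"):
    c=manip.capture(n)
    for t,r,a,b,g in(("bun_heel",31,10,30,(436,-126)),("patty",32,10,24,(392,-307)),("plate",95,14,18,(430,-130))):
        for m in manip.masks_of(t,c)[:2]:
            s,q=disc(c,m["mask"],r,a,b,g);print(t,n,m["pixel"],np.round(s,1),round(q,2))
    h=cv2.cvtColor(c["frame"],cv2.COLOR_BGR2HSV);m=cv2.inRange(h,(10,30,120),(32,140,255));p=proj(c,[435,-126,30]).astype(int)
    k,l,s_,ce=cv2.connectedComponentsWithStats(m);i=l[p[1],p[0]];print(n,s_[i],at(c,ce[i],30).round(1))
    cv2.imwrite(f"pics/d_{n}.png",cv2.resize(c["frame"][p[1]-65:p[1]+65,p[0]-65:p[0]+65],None,fx=3,fy=3))
cv2.imwrite("pics/d.png",np.hstack([cv2.imread(f"pics/d_{n}.png") for n in("scene","top")]))
```

```text
t 8.07 pos [ 390.4 -305.2   59. ] F [-0.2  0.3  0.6] w 84.7 g 0.0
q [-0.664  0.145 -0.442  0.987  0.    -0.664] x [-1.    -0.     0.002] y [-0.     1.     0.002] z [-0.002  0.002 -1.   ]
bun_heel scene [334.0, 258.4] [ 436.5 -126.1] 0.92
bun_heel scene [323.3, 156.9] [ 504.5 -433.1] 0.85
patty scene [368.7, 202.7] [ 391.9 -303.2] 0.41
plate scene [334.2, 271.1] [ 436.6 -124.4] 0.84
scene [321 245  28  23 491] [ 435.6 -122.9   30. ]
bun_heel top [228.9, 233.3] [530.7 157.1] 2.24
bun_heel top [343.9, 270.3] [ 432.8 -128.8] 0.94
plate top [333.1, 274.1] [ 432.7 -127.4] 0.91
top [331 257  25  25 471] [ 432.8 -128.2   30. ]
```

View pics/d.png

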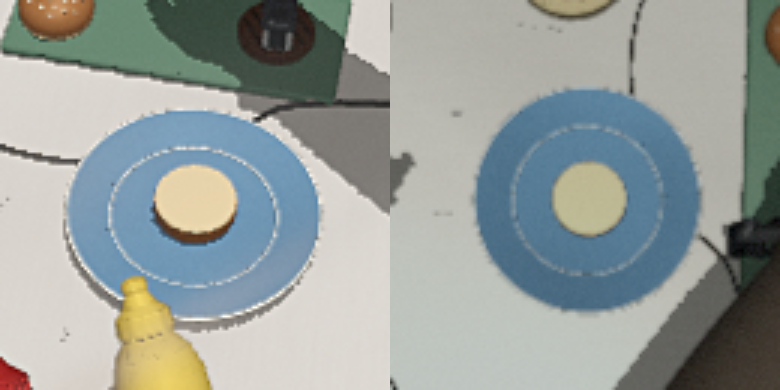

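The heel lies in the middle of the plate, cut face up (scene (195,197) and top (590,198) in this crop). Next, the patty.

Call:
arm_command(linear=[[-1,-2,10],[0,0,15],[0,0,10],[0,0,2],[0,0,0],[0,0,0],[0,0,0],[0,0,0],[0,0,0],[0,0,0]], rotation=[[0,0,0],[0,0,0],[0,0,0],[0,0,0],[0,0,0],[0,0,0],[0,0,0],[0,0,0],[0,0,0],[0,0,0]], gripper=[85,85,85,85,85,55,55,55,55,55])

```text
time: 9.3
position: [392.8, -308.8, 24.0]
eef_rot: [-0.0, 3.14, -0.002]
ft_force: [-1.4, 0.4, 4.9]
gripper_width: 0.735
grip_force: 33.2
```

```bash
python3 -c "from h import *;st()"
```

```text
t 9.3 pos [ 392.8 -308.8   24. ] F [-1.4  0.4  4.9] w 62.7 g 33.2
q [-0.666  0.179 -0.486  0.904 -0.    -0.666] x [-1.    -0.    -0.001] y [-0.     1.    -0.001] z [ 0.001 -0.001 -1.   ]
```

Call:
arm_command(linear=[[0,0,-20],[0,0,-36],[-4.5,18,0],[-9,36,0],[-9,36,0],[-9,36,0],[-8,36,0],[-3,19,0],[0,0,10],[0,0,5],[0,0,0],[0,0,0]], rotation=[[0,0,0],[0,0,0],[0,0,0],[0,0,0],[0,0,0],[0,0,0],[0,0,0],[0,0,0],[0,0,0],[0,0,0],[0,0,0],[0,0,0]], gripper=[55,55,55,55,55,55,55,55,55,55,55,55])

```text
time: 10.3
position: [434.2, -128.0, 63.6]
eef_rot: [-0.002, -3.14, -0.0]
ft_force: [0.2, -0.4, -0.4]
gripper_width: 0.734
grip_force: 33.3
```

```bash
python3 -c "from h import *;st()"
```

```text
t 10.3 pos [ 434.2 -128.    63.6] F [ 0.2 -0.4 -0.4] w 62.7 g 33.3
q [-0.287  0.063 -0.524  0.985 -0.    -0.286] x [-1.     0.001  0.001] y [0.001 1.    0.   ] z [-0.001  0.    -1.   ]
```

Call:
arm_command(linear=[[0,0,8],[0,0,6],[0,0,4],[0,0,0],[0,0,0]], rotation=[[0,0,0],[0,0,0],[0,0,0],[0,0,0],[0,0,0]], gripper=[55,55,55,55,55])

```text
time: 10.72
position: [434.4, -127.6, 45.7]
eef_rot: [-0.001, -3.141, -0.0]
ft_force: [-0.5, -0.3, -0.5]
gripper_width: 0.732
grip_force: 33.3
```

```bash
python3 -c "from h import *;st()"
```

```text
t 10.72 pos [ 434.4 -127.6   45.7] F [-0.5 -0.3 -0.5] w 62.5 g 33.3
q [-0.286  0.078 -0.551  0.943 -0.    -0.285] x [-1.     0.     0.001] y [0. 1. 0.] z [-0.001  0.    -1.   ]
```

Call:
arm_command(linear=[[0,0,1.5],[0,0,0],[0,0,0],[0,0,0],[0,0,0],[0,0,0],[0,0,-10],[0,0,-25],[0,0,-35],[0,0,-40],[0,0,-40]], rotation=[[0,0,0],[0,0,0],[0,0,0],[0,0,0],[0,0,0],[0,0,0],[0,0,0],[0,0,0],[0,0,0],[0,0,0],[0,0,0]], gripper=[55,55,66,70,76,80,82,84,85,85,85])

```text
time: 11.63
position: [434.0, -127.1, 196.8]
eef_rot: [0.0, -3.141, -0.0]
ft_force: [1.2, -0.1, 0.2]
gripper_width: 0.997
grip_force: 0.0
```

Run:
```python
from h import *
import json
s,_=st()
# fit kinematics: planar chain, j1 yaw, pitches, j5 yaw, j6 roll
D=[json.loads(l) for l in open("log.txt")]
for q,p,r in D: print(np.round([np.hypot(p[0],p[1]),p[2],*q[1:4]],3))
```

```text
t 11.63 pos [ 434.  -127.1  196.8] F [ 1.2 -0.1  0.2] w 85.1 g 0.0
q [-0.285 -0.006 -0.293  1.284 -0.    -0.285] x [-1.    -0.     0.001] y [-0.  1.  0.] z [-0.001  0.    -1.   ]
[ 4.09684e+02  2.48070e+02 -9.20000e-02 -2.62000e-01  1.40100e+00]
[ 5.49431e+02  8.40330e+01  2.24000e-01 -2.86000e-01  1.06400e+00]
[ 5.74853e+02  5.33790e+01  2.88000e-01 -2.73000e-01  1.01100e+00]
[ 5.8046e+02  2.3997e+01  3.1900e-01 -3.0100e-01  9.5000e-01]
[ 4.53206e+02  4.29090e+01  8.10000e-02 -5.54000e-01  9.37000e-01]
[ 4.55442e+02  9.86540e+01  3.70000e-02 -4.70000e-01  1.05800e+00]
[ 4.95599e+02  5.89760e+01  1.45000e-01 -4.42000e-01  9.87000e-01]
[ 4.99663e+02  2.39840e+01  1.79000e-01 -4.86000e-01  9.04000e-01]
[ 4.52671e+02  6.35910e+01  6.30000e-02 -5.24000e-01  9.85000e-01]
[ 4.52771e+02  4.57480e+01  7.80000e-02 -5.51000e-01  9.43000e-01]
[ 4.52266e+02  1.96841e+02 -6.00000e-03 -2.93000e-01  1.28400e+00]
```

Call:
arm_command(linear=[[0,0,-20],[0,0,-20],[0,0,0],[0,0,0],[0,0,0],[0,0,0],[0,0,0],[0,0,0],[0,0,0],[0,0,0],[0,0,0],[0,0,0],[0,0,0],[0,0,0],[0,0,0],[0,0,0],[0,0,0],[0,0,0]], rotation=[[0,0,-0.1214],[0,0,-0.1214],[0,0,-0.1214],[0,0,-0.1214],[0,0,-0.1214],[0,0,-0.1214],[0,0,-0.1214],[0,0,-0.1214],[0,0,-0.1214],[0,0,-0.1214],[0,0,-0.1214],[0,0,-0.1214],[0,0,-0.1214],[0,0,-0.1214],[0,0,-0.1214],[0,0,-0.1214],[0,0,-0.1214],[0,0,0]], gripper=[85,85,85,85,85,85,85,85,85,85,85,85,85,85,85,85,85,85])

```text
time: 13.13
position: [434.7, -127.3, 235.5]
eef_rot: [-2.699, 1.608, -0.001]
ft_force: [0.5, 0.5, -0.7]
gripper_width: 0.996
grip_force: 0.0
```

Call:
arm_command(linear=[[0,0,0],[0,0,0],[0,0,0],[0,0,0],[0,0,0],[0,0,0]], rotation=[[0,0.1222,0],[0,0.1222,0],[0,0.1222,0],[0,0.1222,0],[0,0.1222,0],[0,0,0]], gripper=[85,85,85,85,85,85])

```text
time: 13.63
position: [432.3, -125.5, 232.6]
eef_rot: [2.346, -1.4, 0.742]
ft_force: [-0.9, 0.3, -1.0]
gripper_width: 0.995
grip_force: 0.0
```

```bash
cat >> h.py <<'E'
az=np.radians(-61.8);dd=np.array([np.cos(az)*.819,np.sin(az)*.819,.574]);xr=np.array([np.sin(az),-np.cos(az),0]);nn=np.cross(xr,dd)
Rg=np.stack([dd,xr,-nn],1)
def go(P,Rt):
    s,Rm=st();print("tool shift",(Rm.T@(np.array(P)-s["position"])).round(1),"turn",R.from_matrix(Rm.T@Rt).as_rotvec().round(4))
def kin(fit=True):
    import json
    D=[json.loads(l) for l in open("log.txt")]
    def fk(k,q):
        a,h,L1,al,L2,be,L3,L4=k;t=q[1]-q[2]
        Rw=R.from_euler("z",q[0])*R.from_euler("y",t+q[3])
        w=R.from_euler("z",q[0]).apply([a+L1*np.sin(q[1]+al)+L2*np.cos(t+be),0,h+L1*np.cos(q[1]+al)-L2*np.sin(t+be)])
        Rz=Rw*R.from_euler("z",q[4])
        return w+Rw.apply([L3,0,0])+Rz.apply([L4,0,0]),Rz*R.from_euler("x",q[5])*R.from_matrix(np.array([[0,0,1],[0,1,0],[-1,0,0]]))
    f=lambda k:np.concatenate([fk(k,q)[0]-p for q,p,r in D]+[(np.array(k)-k0)*1e-3])
    k0=np.array([0,200,350,0,350,0,80,150.]);k=least_squares(f,k0).x
    print("k",k.round(2),"res",np.abs(f(k)[:-8]).max().round(2));q,p,r=D[-1]
    print("rot check",fk(k,q)[1].as_matrix().round(2).tolist(),R.from_rotvec(r).as_matrix().round(2).tolist())
    return k,fk
E
python3 - <<'E'
from h import *
go([389.4,160.7,234.2],Rg)
k,fk=kin()
c=manip.capture("scene");p=proj(c,[434,-127,44]).astype(int)
cv2.imwrite("pics/e.png",cv2.resize(c["frame"][p[1]-80:p[1]+80,p[0]-80:p[0]+80],None,fx=3,fy=3))
for m in manip.masks_of("patty",c)[:2]: print(m["pixel"],disc(c,m["mask"],32,30,44,(434,-127)))
E
```

```text
t 13.63 pos [ 432.3 -125.5  232.6] F [-0.9  0.3 -1. ] w 84.9 g 0.0
q [ 0.043 -0.271 -0.562  0.982 -0.544 -2.106] x [ 0.389 -0.72   0.575] y [-0.88  -0.475  0.   ] z [ 0.273 -0.506 -0.818]
tool shift [-221.8  -98.2 -157.9] turn [-0.0012 -0.0012  0.0024]
k [ 0.0000e+00  1.4350e+02  5.3100e+02  0.0000e+00  4.5838e+02 -1.7000e-01
  1.4780e+02  2.7850e+02] res 0.0
rot check [[0.39, -0.88, 0.27], [-0.72, -0.47, -0.51], [0.57, 0.0, -0.82]] [[0.39, -0.88, 0.27], [-0.72, -0.47, -0.51], [0.57, 0.0, -0.82]]
[333.0, 254.4] (array([ 435.41157132, -125.61115963]), 0.909720093491974)
```

View pics/e.png

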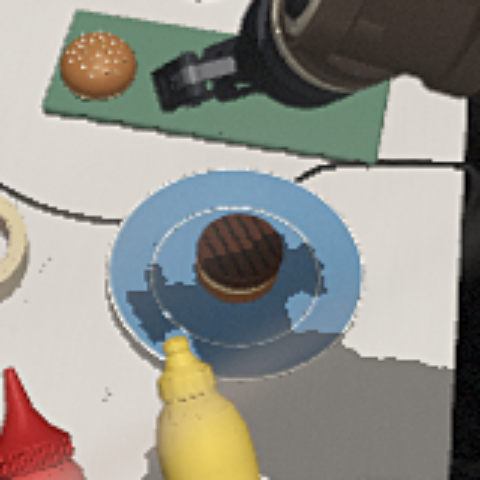

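The patty sits squarely on the heel (crop (240,250)), and the kinematic fit is exact. Next I check that the pour pose is reachable.

```bash
cat >> h.py <<'E'
lo=np.array([-2.72,-.95,-1.27,-1.78,-1.46,-3.14])+.05;hi=np.array([2.72,1.95,1.35,2.02,1.47,3.14])-.05
def ik(k,fk,P,Rt,q0):
    def f(q):
        p,r=fk(k,q);return np.r_[(p-P)/100,(R.from_matrix(Rt).inv()*r).as_rotvec()]
    s=least_squares(f,np.clip(q0,lo+.01,hi-.01),bounds=(lo,hi));return s.x,np.abs(s.fun).max()
def pour(t,al,tip):
    "bottle axis t off vertical, tool z azimuth al, tool pitched t below horizontal (nozzle leans back to the arm)"
    z=np.array([np.cos(t)*np.cos(al),np.cos(t)*np.sin(al),-np.sin(t)]);y=np.array([-np.sin(al),np.cos(al),0]);x=np.cross(y,z)
    Rt=np.stack([x,y,z],1);return np.array(tip)-Rt@[77,0,3],Rt
E
python3 - <<'E'
from h import *
k,fk=kin();q0=manip.state()["joint_positions"]
g=np.array([427.4,89.9,119.5])
for P in(g+140*nn,g,g+100*dd,g+140*dd): q0,e=ik(k,fk,P,Rg,q0);print(P.round(0),q0.round(2),e.round(4))
qg=q0
for tip in(80,):
  for t in(0,.17,.35,.5,.65):
    for a in(-80,-60,-40,-17,10,40,70):
        P,Rt=pour(t,np.radians(a),[434.8,-127,tip])
        b=min((ik(k,fk,P,Rt,s) for s in([np.radians(a)*.3,-.5,-1,.5,np.radians(a)*.7,0],[np.radians(a)*.3,-.8,-.8,-.5,np.radians(a)*.7,0],[-.3,.3,-.5,.5,0,0])),key=lambda r:r[1])
        if b[1]<.01: print(t,a,P.round(0),b[0].round(2))
E
```

```text
k [ 0.0000e+00  1.4350e+02  5.3100e+02  0.0000e+00  4.5838e+02 -1.7000e-01
  1.4780e+02  2.7850e+02] res 0.0
rot check [[0.39, -0.88, 0.27], [-0.72, -0.47, -0.51], [0.57, 0.0, -0.82]] [[0.39, -0.88, 0.27], [-0.72, -0.47, -0.51], [0.57, 0.0, -0.82]]
[389. 161. 234.] [ 0.77  0.02 -0.3   1.44 -0.59 -1.24] 0.0
[427.  90. 120.] [ 0.58  0.02 -0.56  1.06 -0.61 -1.46] 0.0
[466.  18. 177.] [ 0.39 -0.06 -0.5   1.05 -0.61 -1.7 ] 0.0
[482. -11. 200.] [ 0.31 -0.08 -0.47  1.05 -0.6  -1.79] 0.0
0 -80 [ 434. -124.  157.] [ 0.37  0.66 -0.54  1.88 -1.37  3.09]
0.17 -80 [ 437. -137.  156.] [ 0.33  0.36 -0.6   1.34 -1.34  2.32]
0.17 -60 [ 440. -136.  156.] [ 0.33 -0.12 -1.22 -0.36 -1.31  0.73]
0.17 40 [ 443. -121.  156.] [-0.91  0.15 -0.8   0.82  1.4  -1.77]
0.17 70 [ 438. -118.  156.] [-0.83  0.64 -0.3   1.85  1.06 -2.83]
0.35 -80 [ 439. -150.  153.] [ 0.27  0.15 -0.67  0.99 -1.21  1.83]
0.35 -60 [ 447. -147.  153.] [ 0.25 -0.22 -1.09  0.05 -1.13  0.88]
0.35 40 [ 453. -112.  153.] [-0.84 -0.   -0.83  0.65  1.22 -1.47]
0.35 70 [ 443. -105.  153.] [-0.78  0.47 -0.34  1.62  1.02 -2.5 ]
0.5 -80 [ 441. -161.  149.] [ 0.2   0.05 -0.69  0.88 -1.07  1.62]
0.5 -60 [ 452. -157.  149.] [ 0.17 -0.24 -1.    0.24 -0.96  0.91]
0.5 -40 [ 461. -149.  149.] [ 0.03 -0.44 -1.2  -0.13 -0.62  0.4 ]
0.5 10 [ 469. -121.  149.] [-0.62 -0.42 -1.18 -0.1   0.68 -0.46]
0.5 40 [ 461. -105.  149.] [-0.76 -0.07 -0.81  0.63  1.06 -1.35]
0.5 70 [447. -95. 149.] [-0.73  0.34 -0.38  1.45  0.95 -2.27]
0.65 -80 [ 442. -171.  143.] [ 0.12 -0.02 -0.68  0.83 -0.92  1.48]
0.65 -60 [ 457. -165.  143.] [ 0.08 -0.25 -0.92  0.38 -0.8   0.9 ]
0.65 -40 [ 469. -155.  143.] [-0.04 -0.41 -1.08  0.1  -0.51  0.44]
0.65 -17 [ 477. -140.  143.] [-0.28 -0.49 -1.14 -0.   -0.02  0.01]
0.65 10 [ 478. -119.  143.] [-0.55 -0.39 -1.06  0.12  0.55 -0.49]
0.65 40 [469. -99. 143.] [-0.68 -0.11 -0.77  0.66  0.9  -1.26]
0.65 70 [450. -85. 143.] [-0.67  0.24 -0.42  1.31  0.86 -2.07]
```

Call:
arm_command(linear=[[-20,-8,-14],[-28,-12.4,-20],[-28,-12.4,-20],[-28,-12.4,-20],[-28,-12.4,-20],[-28,-12.4,-20],[-28,-12.4,-20],[-20,-8,-14],[-13.8,-7.8,-9.9],[0,0,0],[0,0,0],[0,0,0]], rotation=[[0,0,0],[0,0,0],[0,0,0],[0,0,0],[0,0,0],[0,0,0],[0,0,0],[0,0,0],[0,0,0],[0,0,0],[0,0,0],[0,0,0]], gripper=[85,85,85,85,85,85,85,85,85,85,85,85])

```text
time: 14.73
position: [393.1, 158.4, 237.1]
eef_rot: [2.344, -1.405, 0.738]
ft_force: [0.2, 0.6, -0.7]
gripper_width: 0.998
grip_force: 0.0
```

Run:
```python
from h import *
go([427.4,89.9,119.5],Rg)
```

```text
t 14.73 pos [393.1 158.4 237.1] F [ 0.2  0.6 -0.7] w 85.2 g 0.0
q [ 0.755  0.017 -0.297  1.437 -0.586 -1.252] x [ 0.386 -0.723  0.573] y [-0.882 -0.471  0.   ] z [ 0.27  -0.505 -0.82 ]
tool shift [ -4.6   2.  140.2] turn [ 0.0011  0.0012 -0.0011]
```

Call:
arm_command(linear=[[-4.6,2,10],[0,0,25],[0,0,25],[0,0,10],[0,0,0],[0,0,0]], rotation=[[0,0,0],[0,0,0],[0,0,0],[0,0,0],[0,0,0],[0,0,0]], gripper=[85,85,85,85,85,85])

```text
time: 15.23
position: [407.8, 124.4, 177.2]
eef_rot: [2.343, -1.406, 0.739]
ft_force: [-0.1, -0.7, -0.3]
gripper_width: 0.997
grip_force: 0.0
```

Run:
```python
from h import *
go([427.4,89.9,119.5],Rg)
for n in("scene","top"):
    c=manip.capture(n);x,y=proj(c,[427,90,120]).astype(int);im=c["frame"].copy()
    for s in(0,75,122,163,199):
        u=proj(c,np.array([381,176.3,48])+s*dd);cv2.circle(im,tuple(np.round(u).astype(int)),1,(255,0,255),-1)
    cv2.imwrite(f"pics/f_{n}.png",cv2.resize(im[y-65:y+65,x-65:x+65],None,fx=3,fy=3))
cv2.imwrite("pics/f.png",np.hstack([cv2.imread(f"pics/f_{n}.png") for n in("scene","top")]))
```

```text
t 15.23 pos [407.8 124.4 177.2] F [-0.1 -0.7 -0.3] w 85.2 g 0.0
q [ 0.673  0.005 -0.44   1.253 -0.599 -1.348] x [ 0.385 -0.723  0.573] y [-0.882 -0.47  -0.   ] z [ 0.27  -0.506 -0.819]
tool shift [-0.6 -1.  70.1] turn [ 0.0013  0.0007 -0.0019]
```

View pics/f.png

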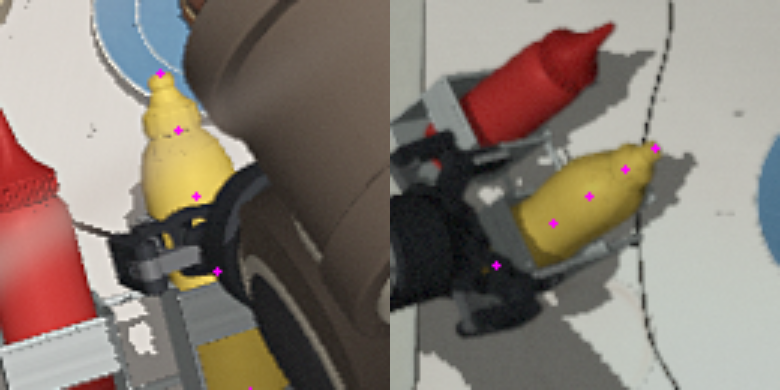

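The axis markers fall on the bottle in both views, and the fingers straddle it. Descending.

Call:
arm_command(linear=[[0,0,20],[0,0,20],[0,0,15],[0,-1,10],[0,0,5],[0,0,0],[0,0,0]], rotation=[[0,0,0],[0,0,0],[0,0,0],[0,0,0],[0,0,0],[0,0,0],[0,0,0]], gripper=[85,85,85,85,85,85,85])

```text
time: 15.92
position: [428.0, 91.4, 120.2]
eef_rot: [2.346, -1.403, 0.74]
ft_force: [0.7, -0.3, -0.0]
gripper_width: 0.993
grip_force: 0.0
```

Run:
```python
from h import *
go([427.4,89.9,119.5],Rg)
```

```text
t 15.92 pos [428.   91.4 120.2] F [ 0.7 -0.3 -0. ] w 84.8 g 0.0
q [ 0.582  0.016 -0.559  1.057 -0.608 -1.462] x [ 0.387 -0.722  0.574] y [-0.881 -0.473 -0.001] z [ 0.272 -0.505 -0.819]
tool shift [0.4 1.2 1.2] turn [-0.0012  0.0004  0.0003]
```

Call:
arm_command(linear=[[0,0,0],[0,0,0],[0,0,0],[0,0,0],[0,0,0],[0,0,0],[0,0,0],[0,0,0]], rotation=[[0,0,0],[0,0,0],[0,0,0],[0,0,0],[0,0,0],[0,0,0],[0,0,0],[0,0,0]], gripper=[45,45,45,45,45,45,45,45], newtons=30)

```text
time: 16.58
position: [428.0, 91.6, 120.2]
eef_rot: [2.347, -1.402, 0.741]
ft_force: [-3.3, 2.3, 6.1]
gripper_width: 0.644
grip_force: 31.4
```

Run:
```python
from h import *
go([427.4,89.9,119.5],Rg)
print(manip.state()["moment"])
```

```text
t 16.58 pos [428.   91.6 120.2] F [-3.3  2.3  6.1] w 55.0 g 31.4
q [ 0.583  0.016 -0.559  1.057 -0.608 -1.462] x [ 0.388 -0.722  0.574] y [-0.88  -0.474 -0.001] z [ 0.273 -0.505 -0.819]
tool shift [0.6 1.3 1.3] turn [-0.0019  0.0005  0.0009]
[ 0.32528329  0.56074667 -0.16482545]
```

Call:
arm_command(linear=[[0,0,0],[0,0,0],[3,0,-0.5],[6,0,-0.5],[8,0,-0.5],[8,0,0]], rotation=[[0,0,0],[0,0,0],[0,0,0],[0,0,0],[0,0,0],[0,0,0]], gripper=[45,45,45,45,45,45], newtons=70)

```text
time: 17.08
position: [437.0, 73.5, 135.1]
eef_rot: [2.347, -1.401, 0.739]
ft_force: [-0.2, 1.6, -2.0]
gripper_width: 0.632
grip_force: 73.5
```

Run:
```python
from h import *
st()
```

```text
t 17.08 pos [437.   73.5 135.1] F [-0.2  1.6 -2. ] w 53.9 g 73.5
q [ 0.535 -0.007 -0.547  1.061 -0.61  -1.521] x [ 0.389 -0.721  0.574] y [-0.881 -0.474  0.001] z [ 0.271 -0.505 -0.819]
```

Call:
arm_command(linear=[[12,0,0],[15,0,0],[15,0,0],[20,0,0],[20,0,0],[20,0,0],[15,0,0],[0,0,0],[0,0,0]], rotation=[[0,0,0],[0,0,0],[0,0,0],[0,0,0],[0,0,0],[0,0,0],[0,0,0],[0,0,0],[0,0,0]], gripper=[45,45,45,45,45,45,45,45,45])

```text
time: 17.83
position: [482.3, -11.6, 202.4]
eef_rot: [2.344, -1.405, 0.74]
ft_force: [-0.3, 0.1, -2.7]
gripper_width: 0.629
grip_force: 73.9
```

Run:
```python
from h import *
s,Rm=st();k,fk=kin()
C={}
tips=[]
c1=manip.capture("scene");c2=manip.capture("top")
X=s["position"]+Rm@[77,0,3]
for c in(c1,c2): print("pred tip px",proj(c,X).round(1))
cv2.imwrite("pics/g.png",np.hstack([cv2.resize(c["frame"][int(proj(c,X)[1])-65:int(proj(c,X)[1])+65,int(proj(c,X)[0])-65:int(proj(c,X)[0])+65],None,fx=3,fy=3) for c in(c1,c2)]))
# plan: up, then slerp+move to the pour pose's height, check ik, then down
p0=s["position"]
for t,al in((.26,45),(.26,55),(.2,50),(.26,65)):
    P,Rt=pour(t,np.radians(al),[434.8,-127,80]);rv=R.from_matrix(Rm.T@Rt).as_rotvec()
    A=p0+[0,0,80];B=P+[0,0,150];q=s["joint_positions"];out=[]
    for u in np.linspace(0,1,13):
        q,e=ik(k,fk,A+(B-A)*u,Rm@R.from_rotvec(rv*u).as_matrix(),q);out.append((e,q))
    qB=q;
    for h in(100,50,0): q,e=ik(k,fk,P+[0,0,h],Rt,q);out.append((e,q))
    print(t,al,"turn",rv.round(3),np.linalg.norm(rv).round(2),"maxerr",max(o[0] for o in out).round(4),[o[1].round(2).tolist() for o in out[::5]])
```

```text
t 17.83 pos [482.3 -11.6 202.4] F [-0.3  0.1 -2.7] w 53.7 g 73.9
q [ 0.308 -0.076 -0.461  1.058 -0.599 -1.794] x [ 0.386 -0.722  0.574] y [-0.882 -0.472 -0.001] z [ 0.271 -0.506 -0.819]
k [ 0.0000e+00  1.4350e+02  5.3100e+02  0.0000e+00  4.5838e+02 -1.7000e-01
  1.4780e+02  2.7850e+02] res 0.0
rot check [[0.39, -0.88, 0.27], [-0.72, -0.47, -0.51], [0.57, -0.0, -0.82]] [[0.39, -0.88, 0.27], [-0.72, -0.47, -0.51], [0.57, -0.0, -0.82]]
pred tip px [292.9 206.7]
pred tip px [314.9 219.2]
0.26 45 turn [ 0.502 -1.62   1.378] 2.19 maxerr 0.0 [[0.31, -0.09, -0.3, 1.24, -0.6, -1.79], [-0.26, -0.2, -0.31, 1.18, 0.25, -1.81], [-0.76, -0.08, -0.43, 1.27, 1.03, -1.84], [-0.87, 0.18, -0.7, 1.0, 1.3, -1.9]]
0.26 55 turn [ 0.436 -1.698  1.196] 2.12 maxerr 0.0 [[0.31, -0.09, -0.3, 1.24, -0.6, -1.79], [-0.27, -0.16, -0.26, 1.25, 0.26, -1.88], [-0.74, 0.06, -0.3, 1.5, 1.0, -2.09], [-0.86, 0.38, -0.51, 1.42, 1.22, -2.34]]
0.2 50 turn [ 0.512 -1.71   1.284] 2.2 maxerr 0.0 [[0.31, -0.09, -0.3, 1.24, -0.6, -1.79], [-0.29, -0.18, -0.29, 1.21, 0.28, -1.87], [-0.78, 0.03, -0.36, 1.43, 1.06, -2.05], [-0.88, 0.37, -0.57, 1.37, 1.3, -2.33]]
0.26 65 turn [ 0.368 -1.763  1.011] 2.07 maxerr 0.0 [[0.31, -0.09, -0.3, 1.24, -0.6, -1.79], [-0.27, -0.11, -0.21, 1.32, 0.26, -1.96], [-0.72, 0.18, -0.19, 1.68, 0.93, -2.29], [-0.83, 0.5, -0.38, 1.65, 1.11, -2.58]]
```

View pics/g.png

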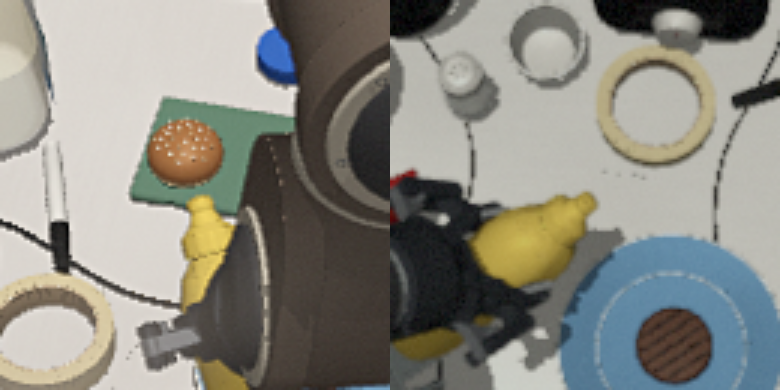

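Run:
```python
from h import *
s,Rm=st();k,fk=kin()
P,Rt=pour(.26,np.radians(45),[434.8,-127,80]);rv=np.array([.0251,-.081,.0689])*20
p0=s["position"]+[0,0,80];q=s["joint_positions"];qs=[]
for u in np.linspace(0,1,21):
    q,e=ik(k,fk,p0,Rm@R.from_rotvec(rv*u).as_matrix(),q);qs.append(q)
    if u in(.25,.5,.75,1.0): M=Rm@R.from_rotvec(rv*u).as_matrix();print(u,e.round(4),q.round(2),"tip",(p0+M@[77,0,0]).round(0),"base",(p0+M@[-122,0,0]).round(0))
print("max step",np.abs(np.diff(qs,axis=0)).max(0)*12)
```

```text
t 17.93 pos [481.7 -10.8 201.4] F [-0.2 -0.4 -3.5] w 54.0 g 73.9
q [ 0.309 -0.075 -0.462  1.058 -0.599 -1.794] x [ 0.388 -0.721  0.573] y [-0.881 -0.473  0.001] z [ 0.27  -0.506 -0.819]
k [ 0.0000e+00  1.4350e+02  5.3100e+02  0.0000e+00  4.5838e+02 -1.7000e-01
  1.4780e+02  2.7850e+02] res 0.0
rot check [[0.39, -0.88, 0.27], [-0.72, -0.47, -0.51], [0.57, 0.0, -0.82]] [[0.39, -0.88, 0.27], [-0.72, -0.47, -0.51], [0.57, 0.0, -0.82]]
0.25 0.0 [ 0.05 -0.17 -0.29  1.18 -0.12 -1.74] tip [495. -86. 294.] base [460. 108. 262.]
0.5 0.0 [-0.24 -0.21 -0.37  1.1   0.38 -1.66] tip [480. -84. 257.] base [485. 105. 321.]
0.75 0.0 [-0.47 -0.22 -0.53  0.97  0.86 -1.51] tip [470. -61. 224.] base [501.  69. 372.]
1.0 0.0 [-0.6  -0.29 -0.86  0.41  1.25 -0.96] tip [468. -25. 207.] base [504.  11. 399.]
max step [0.69688881 0.35653129 1.13710341 2.4954515  1.20960945 2.38404752]
```

Call:
arm_command(linear=[[15,0,-21.5],[15,0,-22],[15.9,0,-22],[0,0,0]], rotation=[[0,0,0],[0,0,0],[0,0,0],[0,0,0]], gripper=[45,45,45,45])

```text
time: 18.27
position: [483.8, -9.9, 286.8]
eef_rot: [2.347, -1.404, 0.748]
ft_force: [0.5, -0.5, -2.0]
gripper_width: 0.627
grip_force: 75.7
```

Call:
arm_command(linear=[[0,0,0],[0,0,0],[0,0,0],[0,0,0],[0,0,0],[0,0,0],[0,0,0],[0,0,0],[0,0,0],[0,0,0],[0,0,0],[0,0,0],[0,0,0],[0,0,0],[0,0,0]], rotation=[[0.025,-0.081,0.069],[0.025,-0.081,0.069],[0.025,-0.081,0.069],[0.025,-0.081,0.069],[0.025,-0.081,0.069],[0.025,-0.081,0.069],[0.025,-0.081,0.069],[0.025,-0.081,0.069],[0.025,-0.081,0.069],[0.025,-0.081,0.069],[0.025,-0.081,0.069],[0.025,-0.081,0.069],[0.025,-0.081,0.069],[0.025,-0.081,0.069],[0,0,0]], gripper=[45,45,45,45,45,45,45,45,45,45,45,45,45,45,45])

```text
time: 19.52
position: [480.5, -11.2, 277.8]
eef_rot: [-1.355, 1.918, 0.233]
ft_force: [0.2, 0.4, -3.3]
gripper_width: 0.637
grip_force: 75.5
```

Run:
```python
from h import *
P,Rt=pour(.26,np.radians(45),[434.8,-127,80])
print(P.round(1));go(P+[0,0,120],Rt)
```

```text
[ 446.7 -115.1  155.2]
t 19.52 pos [480.5 -11.2 277.8] F [ 0.2  0.4 -3.3] w 54.4 g 75.5
q [-0.436 -0.214 -0.498  1.004  0.764 -1.552] x [-0.146 -0.728 -0.67 ] y [-0.868  0.419 -0.267] z [ 0.475  0.542 -0.693]
tool shift [ 82.3 -13.5 -70.6] turn [ 0.1531 -0.4888  0.404 ]
```

Call:
arm_command(linear=[[12,-2,-10],[20,-3.3,-17],[20,-3.3,-17],[20,-3.3,-17],[10.3,-1.6,-9.6],[0,0,0],[0,0,0],[0,0,0],[0,0,0],[0,0,0],[0,0,0],[0,0,0],[0,0,0],[0,0,0],[0,0,0],[0,0,0],[0,0,0]], rotation=[[0,0,0],[0,0,0],[0,0,0],[0,0,0],[0,0,0],[0.0153,-0.0489,0.0404],[0.0153,-0.0489,0.0404],[0.0153,-0.0489,0.0404],[0.0153,-0.0489,0.0404],[0.0153,-0.0489,0.0404],[0.0153,-0.0489,0.0404],[0.0153,-0.0489,0.0404],[0.0153,-0.0489,0.0404],[0.0153,-0.0489,0.0404],[0.0153,-0.0489,0.0404],[0,0,0],[0,0,0]], gripper=[45,45,45,45,45,45,45,45,45,45,45,45,45,45,45,45,45])

```text
time: 20.93
position: [448.9, -114.0, 278.4]
eef_rot: [-0.725, 1.721, 0.547]
ft_force: [-0.4, 0.5, -3.2]
gripper_width: 0.637
grip_force: 75.8
```

Run:
```python
from h import *
P,Rt=pour(.26,np.radians(45),[434.8,-127,80])
go(P,Rt)
s=manip.state();Rm=R.from_rotvec(s["eef_rot"]).as_matrix()
X=s["position"]+Rm@[77,0,3];ims=[]
for n in("scene","top"):
    c=manip.capture(n);u=proj(c,X);v=proj(c,[434.8,-127,44]);print(n,"tip px",u.round(1),"patty",v.round(1));x,y=v.astype(int);im=c["frame"].copy()
    cv2.circle(im,tuple(np.round(u).astype(int)),1,(255,0,255),-1)
    ims.append(cv2.resize(im[y-95:y+95,x-95:x+95],None,fx=2.1,fy=2.1))
cv2.imwrite("pics/i.png",np.hstack(ims))
```

```text
t 20.93 pos [ 448.9 -114.   278.4] F [-0.4  0.5 -3.2] w 54.4 g 75.8
q [-0.866  0.048 -0.537  1.295  1.297 -1.898] x [-0.177 -0.188 -0.966] y [-0.712  0.702 -0.007] z [ 0.68   0.686 -0.258]
tool shift [119.6   1.6  29.6] turn [ 0.0047 -0.0009  0.0081]
scene tip px [337.3 202.7] patty [335.7 250.9]
top tip px [342.9 257.5] patty [342.6 267.4]
```

View pics/i.png

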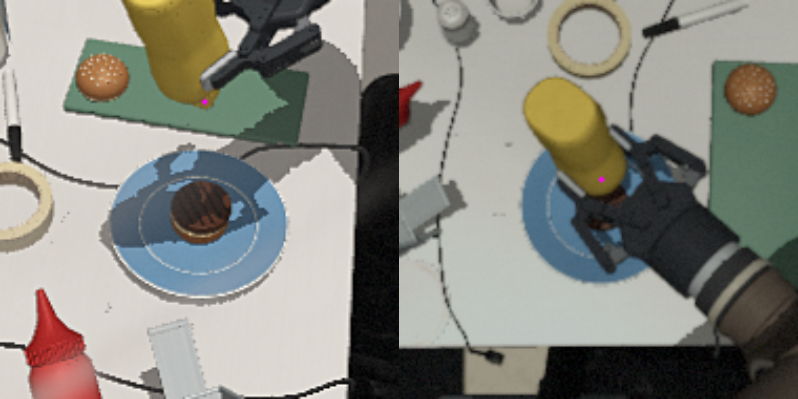

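Call:
arm_command(linear=[[10,0,2.5],[20,0.3,5],[20,0.3,5],[20,0.3,5],[20,0.3,5],[15,0.3,3.7],[10,0.1,2.4],[4.6,0,1],[0,0,0],[0,0,0],[0,0,0],[0,0,0]], rotation=[[0,0,0],[0,0,0],[0,0,0],[0,0,0],[0,0,0],[0,0,0],[0,0,0],[0,0,0],[0,0,0],[0,0,0],[0,0,0],[0,0,0]], gripper=[45,45,45,45,45,45,45,45,45,45,45,45])

```text
time: 22.03
position: [447.5, -115.8, 157.3]
eef_rot: [-0.722, 1.718, 0.544]
ft_force: [-0.2, -1.2, -2.4]
gripper_width: 0.632
grip_force: 75.7
```

Run:
```python
from h import *
P,Rt=pour(.26,np.radians(45),[434.8,-127,80])
go(P,Rt)
s=manip.state();Rm=R.from_rotvec(s["eef_rot"]).as_matrix()
X=s["position"]+Rm@[77,0,3];ims=[];print("tip",X.round(1))
for n in("scene","top"):
    c=manip.capture(n);u=proj(c,X);v=proj(c,[434.8,-127,44]);x,y=v.astype(int);im=c["frame"].copy()
    for t,a,b,z0 in(("patty",32,30,44),("plate",95,14,18)):
        for m in manip.masks_of(t,c)[:1]: print(n,t,m["pixel"],disc(c,m["mask"],a,b,z0,(434,-127)))
    cv2.circle(im,tuple(np.round(u).astype(int)),1,(255,0,255),-1)
    ims.append(cv2.resize(im[y-65:y+65,x-65:x+65],None,fx=3,fy=3))
cv2.imwrite("pics/j.png",np.hstack(ims))
```

```text
t 22.03 pos [ 447.5 -115.8  157.3] F [-0.2 -1.2 -2.4] w 54.0 g 75.7
q [-0.872  0.186 -0.694  1.014  1.299 -1.915] x [-0.173 -0.187 -0.967] y [-0.71   0.704 -0.009] z [ 0.683  0.685 -0.255]
tool shift [2.  1.1 0.6] turn [0.0013 0.0023 0.0097]
tip [ 436.2 -128.2   82.1]
scene patty [333.3, 254.9] (array([ 435.14952016, -124.05010925]), 0.8740546032765122)
scene plate [335.6, 271.9] (array([ 435.13245433, -111.12139935]), 0.7229275023761963)
top patty [349.9, 272.1] (array([ 425.36315532, -146.55987967]), 0.17483044827071742)
top plate [331.4, 278.7] (array([ 423.64651384, -104.76678011]), 0.42965353459644384)
```

View pics/j.png

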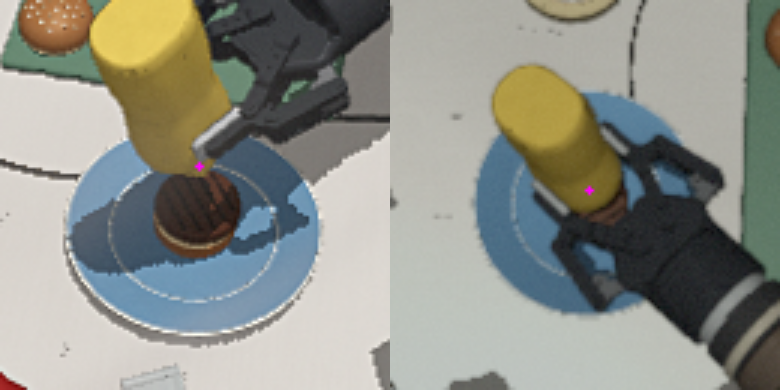

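The bottle is held nozzle-down above the patty, and the burger and plate haven't moved. I'll let it settle, then check that the base pixel agrees with the assumed grasp.

Call:
arm_command(linear=[[0,0,0],[0,0,0],[0,0,0],[0,0,0],[0,0,0],[0,0,0]], rotation=[[0,0,0],[0,0,0],[0,0,0],[0,0,0],[0,0,0],[0,0,0]], gripper=[45,45,45,45,45,45])

```text
time: 22.83
position: [447.2, -115.5, 156.5]
eef_rot: [-0.721, 1.718, 0.546]
ft_force: [-0.3, -0.6, -2.3]
gripper_width: 0.632
grip_force: 75.7
```

Run:
```python
from h import *
s,Rm=st();X=s["position"]+Rm@[-122,0,3]
for n in("scene","top"):
    c=manip.capture(n);v=proj(c,[434.8,-127,44]).astype(int)
    E=[proj(c,X+Rm@[0,28*np.cos(t),36*np.sin(t)]) for t in np.linspace(0,6.28,60)]
    E=(np.array(E)-(v-65))*3
    print(n,"base centre in crop",((proj(c,X)-(v-65))*3).round(),"ellipse x",E[:,0].min().round(),E[:,0].max().round(),"y",E[:,1].min().round(),E[:,1].max().round())
```

```text
t 22.83 pos [ 447.2 -115.5  156.5] F [-0.3 -0.6 -2.3] w 54.0 g 75.7
q [-0.872  0.187 -0.695  1.014  1.299 -1.915] x [-0.174 -0.186 -0.967] y [-0.71   0.704 -0.007] z [ 0.683  0.685 -0.255]
scene base centre in crop [144.  13.] ellipse x 89.0 198.0 y -32.0 59.0
top base centre in crop [145. 104.] ellipse x 98.0 192.0 y 60.0 149.0
```

```bash
python3 -c "from rig import manip;print(manip.finish_job())"
```

```text
the job is handed in; nothing more can be done
None
```

I handed the job in at about 23 s: the heel is cut face up in the middle of the plate with the patty on top, and the arm is holding the mustard still, nozzle pointing down (about 15° off vertical). From the arm pose, the nozzle tip is about 37 mm above the middle of the patty; it was hidden from both cameras, but the bottle's base showed where that pose puts it.

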